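Push a failed relay through the sprung flap of the reject box

TASK

Get rid of the failed relay lying on the ledge of the reject box: with one finger push the box's self-closing flap inward and keep it open, and with the other finger push the relay along the ledge, past the open flap and off the edge into the bin; then withdraw so that the flap swings fully shut. Only push: do not pick the relay up, do not let the relay press against the flap, and leave the spare relay, the jar and the screwdriver on the bench where they are.

Things in the scene. Friction and masses are not known exactly. Their poses are not given: they have to be found in the camera images.
- reject_box: Grey sheet-metal reject box fixed to the bench, 280 long (x) x 122 wide (y): a raised ledge (x -130 to 0), then an open-topped bin (x 0 to 150), with a flap upright between them. Origin on the bench top (z 0) straight under the ledge's edge, mid-width. Its x axis is the way the relay is pushed, roughly away from the robot.
- ledge_edge (a point): Middle of the ledge's edge, 60 above the box's origin, axes as the box. The ledge is solid and flat, 130 long towards -x, open at that end, between side walls 6 thick (inner faces at y -55 and +55) that rise 25 above it.
- bin_floor (a point): Centre of the bin's floor, 72 beyond the box's origin in x and 4 above the bench (56 below the ledge). The bin is open on top; inside it spans x 0 to 144 and y -55 to +55 of the box; walls 6 thick, up to 100 above the bench.
- flap_foot (a point): The flap: upright aluminium plate 102 long x 36 high x 4 thick. This point is the foot of its hinge, an upright pin at x 3, y +53, z 63 of the box, beside the +y wall. Shut, it reaches from there along -y (its own -y) to y -51; outer face at x 1; lower edge 63, upper edge 99 above the bench. It swings inward over the bin (+x) and clears a relay lying on the bin floor.
- flap (a joint): Opening angle of the flap about its upright hinge: 0 shut, growing as the free end swings into the bin (+x), stop at 1.45 rad. A spring shuts it: about 0.06 N m when shut, 0.13 N m at 1.2 rad; lightly damped. Let go, it shuts by itself at once. It does not open outward.
- relay: The failed relay, the one on the ledge: grey plastic block 38 (x) x 34 (y) x 18 high with a black cap 22 (x) x 34 (y) on the middle, 26 high in all; brass screws; 50 to 100 g. Origin at the centre of its underside. It lies upright, x axis within 0.15 rad of the box's, centre 36 to 66 before the ledge's edge and at y -30 to -16 of the box: the side of the flap's free end.
- spare_relay: A good relay just like the failed one, standing on the bench beside the box. Origin at the centre of its underside. Leave alone.
- jar: Closed clear jar with a blue lid, 48 in diameter, 40 high, on the bench beside the box. Origin at the centre of its underside. Leave alone.
- screwdriver: Screwdriver with a yellow handle, 160 long, lying on the bench beside the box. Origin under its middle, x axis from handle to tip. Leave alone.
There are look-alikes about, which are no part of the job. Leave any brown or red look-alike of the relay alone.

How it is judged (in metres and radians):
On the way, in this order (a step that is already met when the one before it is completed fails the run):
1. a finger has pushed the flap well open (over 0.5 rad) while the relay is still on the ledge (value of joint flap above 0.5 rad and contact force between the fingers and flap above 0.2 N and x of relay in the frame of reject_box below -0.012 m and z of relay in the frame of reject_box above 0.052 m), for 0.05 s.
2. the relay passes the ledge's edge while a finger still holds the flap open (over 0.5 rad) (value of joint flap above 0.5 rad and contact force between the fingers and flap above 0.1 N and x of relay in the frame of reject_box above -0.002 m), for 0.03 s.
At the end, for the whole second after the job is handed in: The relay rests inside the bin, below the level of the ledge, and the flap is shut (within 0.06 rad); both at rest (x of relay in the frame of reject_box between 0.005 and 0.14 m and y of relay in the frame of reject_box between -0.055 and 0.055 m and z of relay in the frame of reject_box below 0.05 m and linear speed of relay below 0.02 m/s and value of joint flap below 0.06 rad and velocity of joint flap below 0.1 rad/s); the robot touches nothing.
It fails at once if the relay is lifted more than 15 mm off the ledge (z of relay in the frame of reject_box above 0.075 m).
It fails at once if the relay presses against the flap (over 0.5 N) (contact force between relay and flap above 0.5 N).
It fails at once if the spare relay, the jar or the screwdriver is moved more than 20 mm (distance of any of spare_relay, jar, screwdriver from where it was at the start of the episode above 0.02 m).
It also fails if it takes over 35 s, if anything falls off the work surface, if the arm or the gripper's body presses on something with over 40 N, if the wrist force passes 120 N, or if a joint passes its speed limit or range.

ROBOT

A 6-joint arm with a two-finger parallel gripper is mounted at the origin on the work surface. World frame = base frame: x ahead of the robot, y to its left, z up, the work surface at z = 0. Lengths are in mm, angles in rad, forces in N, time in s.
With the tool pointing down it reaches from about 400 to 925 mm from the base axis. Payload 12.5 kg.
Tool frame: the origin (TCP) lies at the very end of the fingers, on their centre line; the grasp point (between the pads) lies 19 mm behind it; z points along the fingers, y is the line along which they close (so a half turn about z gives the same grasp; the last joint's range is limited). The gripper opens to 95 mm and grips with 3 to 60 N. Pads are 20 mm wide; open, the fingers measure 119 mm over their backs; the gripper's body (75 mm by 180 mm) begins 59 mm behind the grasp point.
Start: joints at [1.103, 0.491, 1.559, -0, 1.092, -0.106], TCP at [221.208, 584.563, 214.661] pointing down, gripper open.
Joint ranges: [-3.1, 3.1], [-0.84, 2.19], [0.05, 2.79], [-1.13, 4.28], [0.06, 2.93], [-2.69, 2.69]. Speed limits (rad/s): [2.22, 2.22, 2.79, 3.14, 3.14, 3.14].

INTERFACE

Orientations are given as [roll, pitch, yaw] about the fixed x, y, z axes, in that order (R = Rz(yaw) Ry(pitch) Rx(roll)).
In Python, from cell import state, imaging, env, spot_in, mark_of gives the robot as it stands. The module is installed in compiled form; this text tells all that it offers.
- The arm moves only by the tool step_arm, never from a script. Its argument "increments" is a list of rows, each an object with "slide": the shift along the tool's x, y, z in m, a list of three; "roll": the turn about the tool's z in rad. A call has 1 to 5 rows; each row is the pose to reach, as a shift and turn from the pose commanded when the call began, along the tool's axes at that moment; what a row does not reach only later rows make up. A row lasts 1/8 s, in which the tool goes at most 62.5 mm and 10.7 degrees, less where a joint would pass 70% of its speed; a pose out of reach is approached as far as the arm can. A call with a gripper value outside its range is refused whole. "fingers" is the opening, from 0 (shut) to 1 (fully open), set as the call begins (left out, the last holds). The fingers move at their own pace and stop on an object; the grip force is fixed at half the most. Time passes only in rows, so rows that repeat a pose let the fingers close. It gives the time, the measured TCP pose, the force, the opening and the grip force at its end, in the units of the state.
- state(): the state, without advancing time (a new reading comes with each control period).
- imaging.read_camera(name): name is "scene" or "side" or "wrist"; returns a dict with "color" (480x640x3 uint8, red, green, blue), "z_map" (480x640 float32, mm along the optical axis (not along the pixel's ray), 0 where there is no reading), "intrinsics" (3x3 intrinsics, pixels), "camera_from_world" (4x4, takes a point from world to camera coordinates). Camera axes: x right, y up, looking along -z (the intrinsics and any distortion apply to the point x, -y, -z); pixel columns grow to the right and rows downward; lengths in mm; the calibration is good to about 2 mm. A picture is of the moment at which its call begins.
- env.job_done(): hands the job in; it is judged then, once.
Trained networks look in the newest picture that a camera, given by its name, has taken for a name from the list of things; names that differ only in an ending like _2 or _b are one class to them, and where a whole thing is asked for, a point or a joint stands for the part that bears it (a point fixed in the world has none). Each returns a list of dicts, best first, with "confidence" (0 to 1); they miss things now and then, are a little off and sometimes report something else, mostly with a low value. They report only what shows in the picture. A call takes as long as a camera call. They do not tell look-alikes from the thing itself.
- spot_in(camera, target): "bbox" ([left, top, right, bottom] in pixels, round what is visible of it).
- mark_of(camera, target): "uv" ([column, row] in pixels: a listed point, or the origin of a listed thing).
The state is a dict: "t": time; "joints": joint angles; "qvel": joint speeds; "tau": joint torques, N m; "eef_pos": TCP position; "tcp_rot": TCP orientation; "ft_force": force on the tool from outside, world axes, zero at the start; "moment": the same for the moment, N m; "opening": opening from 0.0 (shut) to 1.0 (fully open); "grip_force": force on a finger pad.
Only numpy, scipy, OpenCV 4.12 (cv2) and the standard library are available. Lean on these libraries where they do the work, as an engineer would, in place of code of your own. Each camera call takes 0.05 s, during which the arm holds its last target. There are 200 camera calls.

## Working session

There is one attempt and no reset: what is moved stays moved. The work goes in short steps, Python scripts to look and compute and a tool call to move; the robot and the scene stay as the last step left them, time stands still between calls to the robot, and variables do not carry over. Pictures are saved under pics/ and viewed, at most 13 in all, crops included, and the job is handed in when it is done.

Besides the shell and the picture viewer there is one more tool, called after "Call:" by a JSON object that holds its "method" and its "body", one argument or row to a line. step_arm: Moves the arm, as the interface text tells. Its arguments: {"type":"object","properties":{"increments":{"type":"array"},"fingers":{"type":"number"}},"required":["increments"]}

```bash
mkdir -p pics; cat > h.py <<'E'
import numpy as np,cv2
from cell import state,imaging,env,spot_in,mark_of
def shot(n):
    return imaging.read_camera(n)
def world(im,u,v,z=None,win=1):
    K=np.array(im["intrinsics"]);T=np.linalg.inv(np.array(im["camera_from_world"]))
    d=np.array([(u-K[0,2])/K[0,0],-(v-K[1,2])/K[1,1],-1.])
    if z is None:
        p=im["z_map"][int(v)-win:int(v)+win+1,int(u)-win:int(u)+win+1];p=p[p>0]
        return T[:3,:3]@(d*np.median(p))+T[:3,3] if len(p) else None
    r=T[:3,:3]@d;o=T[:3,3]
    return o+r*(z-o[2])/r[2]
def pix(im,P):
    C=np.array(im["camera_from_world"]);c=C[:3,:3]@np.array(P)+C[:3,3];K=np.array(im["intrinsics"])
    return K[0,2]-K[0,0]*c[0]/c[2],K[1,2]+K[1,1]*c[1]/c[2]
E
python3 - <<'E'
from h import *
np.set_printoptions(precision=1,suppress=True)
print(state())
zs=dict(ledge_edge=60,bin_floor=4,flap_foot=63,relay=60,reject_box=0,spare_relay=0,jar=0,screwdriver=0)
for c in ["scene","side"]:
    im=shot(c);cv2.imwrite(f"pics/{c}1.png",im["color"][:,:,::-1])
    for n,z in zs.items():
        for m in mark_of(c,n)[:4]:
            u,v=m["uv"];print(c,n,round(m["confidence"],2),np.array([u,v]),world(im,u,v,z))
E
```

```text
{'t': 0.0, 'joints': array([ 1.1,  0.5,  1.6, -0. ,  1.1, -0.1]), 'qvel': array([ 0., -0., -0., -0., -0.,  0.]), 'tau': array([ -0. , -61.3, -25.8,   0.1,   0. ,  -0. ]), 'eef_pos': array([221.1, 584.3, 214.1]), 'tcp_rot': array([-3.1, -0. ,  2.8]), 'ft_force': array([-0.7,  0.8,  0.8]), 'moment': array([ 0.,  0., -0.]), 'grip_force': 0.0, 'opening': 1.0028735623512506}
scene ledge_edge 0.72 [334.9 273.6] [534.9  68.1  60. ]
scene ledge_edge 0.23 [412.4 285.9] [569.4 173.5  60. ]
scene bin_floor 0.73 [311.1 251.4] [406.9  40.9   4. ]
scene bin_floor 0.69 [356.5 332.9] [599.5  93.3   4. ]
scene flap_foot 0.73 [370.1 260.4] [512.2 123.   63. ]
scene relay 0.92 [308.2 250.8] [478.1  32.7  60. ]
scene relay 0.91 [219.8 242.1] [ 445.6 -104.    60. ]
scene relay 0.44 [346.7 226. ] [415.2 100.   60. ]
scene reject_box 0.67 [337.3 299.9] [526.8  73.9   0. ]
scene reject_box 0.52 [358.3 333.5] [597.2  96.4   0. ]
scene spare_relay 0.61 [242.9 330.4] [578.5 -66.2   0. ]
scene jar 0.61 [412.  285.1] [502.  196.8   0. ]
side ledge_edge 0.56 [292.9 240.4] [534.4  64.   60. ]
side flap_foot 0.55 [292.5 274.2] [517.  137.8  63. ]
side relay 0.8 [430.4 313.4] [332.3 169.7  60. ]
side relay 0.69 [420.4 214.3] [359.9 -38.1  60. ]
side relay 0.65 [290.  238.9] [539.3  61.5  60. ]
side reject_box 0.65 [291.7 278.7] [533.7  79.7   0. ]
side jar 0.85 [291.3 335. ] [507.9 187.7   0. ]
side screwdriver 0.87 [296.6 384.9] [482.1 265.9   0. ]
```

View pics/scene1.png

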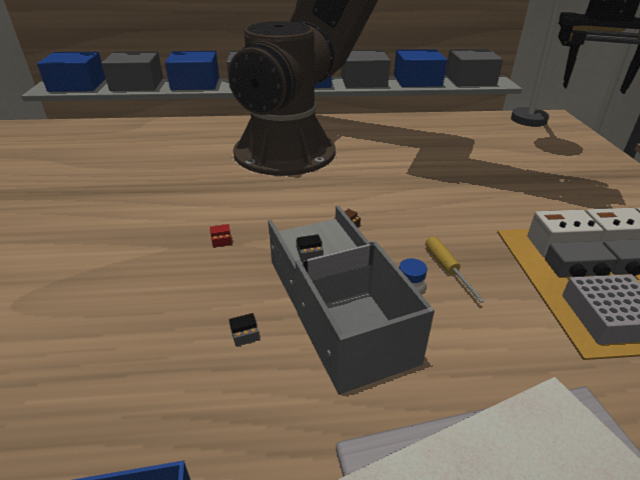

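View pics/side1.png

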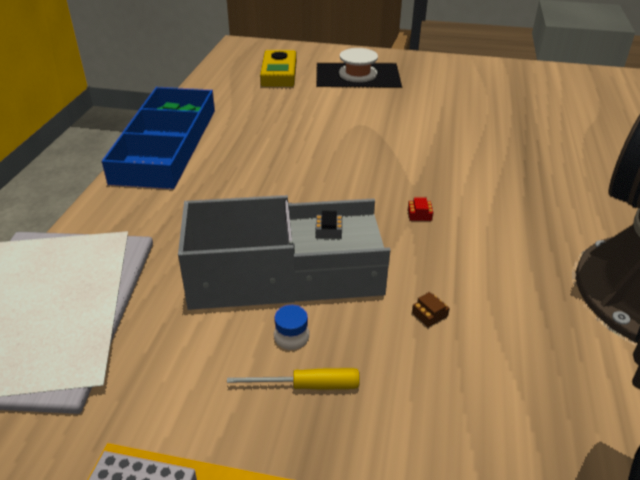

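The scene view shows four relay-like objects:
- On the ledge, at (310,247), grey with a black cap.
- On the bench right of the box, at (244,328), grey and black: the spare.
- Red look-alike at (221,236).
- Brown look-alike at (350,217).

Only the one at (310,247) lies on the ledge, so that is the failed relay. The side view agrees, showing it at (329,224).

```bash
cat >> h.py <<'E'
def cloud(im):
    z=im["z_map"];v,u=np.nonzero(z>0);d=z[v,u];K=np.array(im["intrinsics"]);T=np.linalg.inv(np.array(im["camera_from_world"]))
    c=np.stack([(u-K[0,2])/K[0,0]*d,-(v-K[1,2])/K[1,1]*d,-d],1)
    return c@T[:3,:3].T+T[:3,3],im["color"][v,u].astype(int)
E
python3 - <<'E'
from h import *
np.set_printoptions(precision=3,suppress=True)
for c in ["scene","side"]:
    im=shot(c);P,C=cloud(im)
    near=np.hypot(P[:,0]-535,P[:,1]-68)<190
    rim=P[near&(abs(P[:,2]-100)<2.5)]
    r=cv2.minAreaRect(rim[:,:2].astype(np.float32));print(c,len(rim),r)
    cap=near&(abs(P[:,2]-86)<3)&(C.max(1)<60)&(np.hypot(P[:,0]-478,P[:,1]-38)<50)
    print("cap",cap.sum(),P[cap].mean(0) if cap.any() else None, cv2.minAreaRect(P[cap][:,:2].astype(np.float32)) if cap.sum()>5 else None)
    if c=="scene":
        a=cv2.resize(im["color"][190:350,190:440],None,fx=3,fy=3,interpolation=cv2.INTER_CUBIC);cv2.imwrite("pics/crop1.png",a[:,:,::-1])
s=state();y=s["tcp_rot"];print(s["eef_pos"],y)
E
```

```text
scene 1606 ((606.1859741210938, 92.4913101196289), (153.1139373779297, 123.43949127197266), 17.659767150878906)
cap 226 [490.23   33.05   87.287] ((490.58795166015625, 20.65692138671875), (23.6769962310791, 59.68821334838867), 9.470023155212402)
side 1334 ((607.116943359375, 91.60430145263672), (151.48887634277344, 125.9696044921875), 17.803979873657227)
cap 244 [487.987  32.847  86.905] ((479.9955139160156, 22.354164123535156), (54.80805587768555, 55.1019287109375), 18.080045700073242)
[221.174 584.563 214.667] [ 3.142 -0.     2.78 ]
```

View pics/crop1.png

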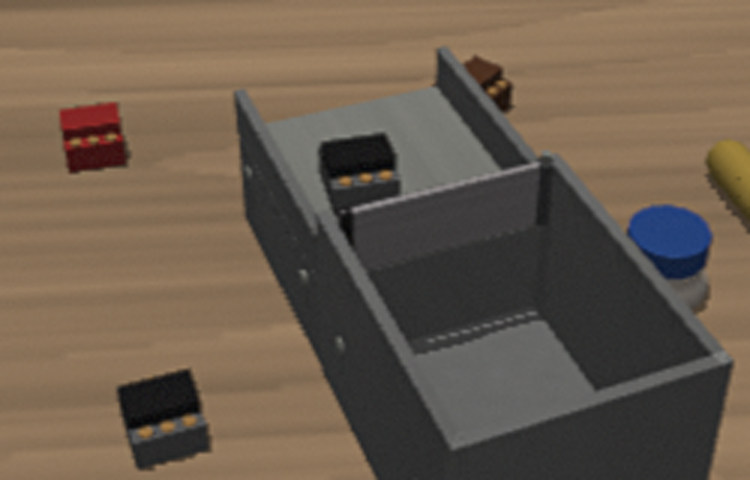

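The crop confirms it: the failed relay is at crop (358,165), on the ledge behind the shut flap, and the other three stand on the bench. I'll move over the ledge for a closer look.

Call:
{"method": "step_arm", "body": {
  "increments": [
    {"slide": [-0.044,-0.041,0]},
    {"slide": [-0.088,-0.082,0]},
    {"slide": [-0.132,-0.123,0]},
    {"slide": [-0.176,-0.164,0]},
    {"slide": [-0.22,-0.205,0]}
  ],
  "fingers": 0.684
}}

```text
invalid input at $.increments[0]: expected keys slide, roll
```

Call:
{"method": "step_arm", "body": {
  "increments": [
    {"slide": [-0.044,-0.041,0],"roll": 0.15},
    {"slide": [-0.088,-0.082,0],"roll": 0.3},
    {"slide": [-0.132,-0.123,0],"roll": 0.45},
    {"slide": [-0.176,-0.164,0],"roll": 0.55},
    {"slide": [-0.22,-0.205,0],"roll": 0.55}
  ]
}}

```text
t: 1.62
eef_pos: [355.0, 313.3, 214.9]
tcp_rot: [3.141, 0.0, 2.229]
ft_force: [0.7, -0.0, -0.1]
opening: 1.003
grip_force: 0.0
```

Call:
{"method": "step_arm", "body": {
  "increments": [
    {"slide": [0,0,0]},
    {"slide": [0,0,0]}
  ]
}}

```text
invalid input at $.increments[0]: expected keys slide, roll
```

```bash
python3 - <<'E'
from h import *
np.set_printoptions(precision=3,suppress=True)
s=state();print(s["eef_pos"],s["tcp_rot"],s["opening"])
im=shot("wrist");cv2.imwrite("pics/w1.png",im["color"][:,:,::-1])
P,C=cloud(im)
Y=.309;R=np.array([[np.cos(Y),np.sin(Y)],[-np.sin(Y),np.cos(Y)]])
B=(P[:,:2]-[535.2,69.2])@R.T;z=P[:,2]
on=(B[:,0]>-100)&(B[:,0]<-8)&(abs(B[:,1])<52)
for lo,hi in[(72,81),(82,92)]:
    m=on&(z>lo)&(z<hi);print(lo,m.sum(),B[m].min(0) if m.any() else 0,B[m].max(0) if m.any() else 0,cv2.minAreaRect(B[m].astype(np.float32)) if m.any() else 0)
rim=np.hypot(P[:,0]-535,P[:,1]-68)<190
rim&=abs(z-100)<2.5
print("rim",rim.sum(),B[rim].min(0),B[rim].max(0))
print("flat", np.median(z[on]))
for n in["relay","ledge_edge","flap_foot"]:
    for m in mark_of("wrist",n)[:3]:
        w=world(im,*m["uv"],63 if n=="flap_foot" else 60);print(n,m["confidence"],np.array(m["uv"]),w,R@(w[:2]-[535.2,69.2]))
E
```

```text
[355.007 313.31  214.876] [3.141 0.    2.229] 1.0029542514518561
72 0 0 0 0
82 0 0 0 0Traceback (most recent call last):
  File "<stdin>", line 13, in <module>
    return umr_minimum(a, axis, None, out, keepdims, initial, where)
ValueError: zero-size array to reduction operation minimum which has no identity
```

View pics/w1.png

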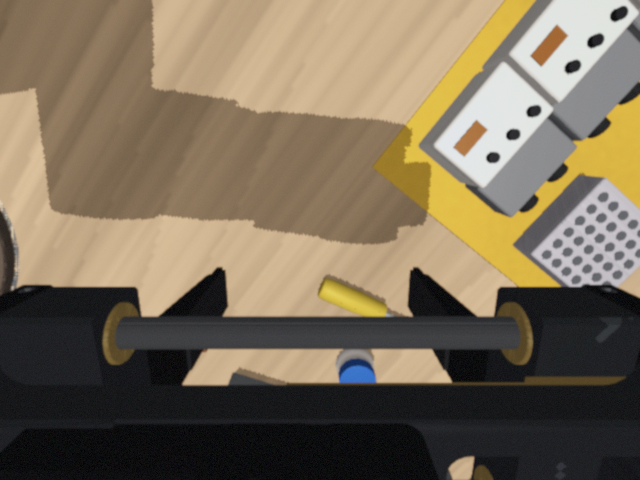

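The `roll` key is required in every row. The wrist picture shows the bench left of the box: jar (357,365), screwdriver (350,298). The camera looks towards tool +x, so I'll overshoot in -x to see the relay.

Call:
{"method": "step_arm", "body": {
  "increments": [
    {"slide": [-0.06,-0.012,0],"roll": 0},
    {"slide": [-0.12,-0.024,0],"roll": 0},
    {"slide": [-0.18,-0.036,0],"roll": 0},
    {"slide": [-0.24,-0.048,0],"roll": 0},
    {"slide": [-0.3,-0.058,0],"roll": 0}
  ],
  "fingers": 0.684
}}

```text
t: 2.3
eef_pos: [493.0, 40.3, 214.9]
tcp_rot: [3.141, 0.0, 2.23]
ft_force: [1.2, 1.0, 0.3]
opening: 0.684
grip_force: 0.0
```

Call:
{"method": "step_arm", "body": {
  "increments": [
    {"slide": [-0.05,0,-0.02],"roll": 0},
    {"slide": [-0.1,0,-0.04],"roll": 0},
    {"slide": [-0.1,0,-0.04],"roll": 0},
    {"slide": [-0.1,0,-0.04],"roll": 0}
  ]
}}

```text
t: 2.8
eef_pos: [552.9, -36.5, 254.2]
tcp_rot: [-3.141, -0.001, 2.229]
ft_force: [-0.6, -0.5, -0.4]
opening: 0.682
grip_force: 0.0
```

```bash
cat > look.py <<'E'
from h import *
import sys
np.set_printoptions(precision=3,suppress=True)
s=state();print(s["t"],s["eef_pos"],s["tcp_rot"],s["opening"])
cam,fn=sys.argv[1:3]
im=shot(cam);cv2.imwrite(f"pics/{fn}.png",im["color"][:,:,::-1])
P,C=cloud(im)
Y=.309;R=np.array([[np.cos(Y),np.sin(Y)],[-np.sin(Y),np.cos(Y)]])
B=(P[:,:2]-[535.2,69.2])@R.T;z=P[:,2]
on=(B[:,0]>-100)&(B[:,0]<-8)&(abs(B[:,1])<50)
for lo,hi in[(74,81),(83,90)]:
    m=on&(z>lo)&(z<hi)
    if m.sum()>5:print(lo,m.sum(),B[m].min(0),B[m].max(0),B[m].mean(0),cv2.minAreaRect(B[m].astype(np.float32)))
rim=np.hypot(P[:,0]-535,P[:,1]-68)<190
rim&=abs(z-100)<2.5
if rim.any():print("rim",rim.sum(),B[rim].min(0),B[rim].max(0),np.median(z[on]) if on.any() else 0)
for n in["relay","ledge_edge","flap_foot"]:
    for m in mark_of(cam,n)[:3]:
        w=world(im,*m["uv"],63 if n=="flap_foot" else 60);print(n,m["confidence"],np.array(m["uv"]),w,R@(w[:2]-[535.2,69.2]))
E
python3 look.py wrist w2
```

```text
2.8 [552.943 -36.531 254.171] [-3.141 -0.001  2.229] 0.6824862619993173
74 615 [-76.153 -38.022] [-34.822  -0.095] [-55.162 -18.818] ((-55.63812255859375, -19.026697158813477), (33.73149871826172, 38.0465202331543), 81.96273803710938)
83 915 [-68.21  -36.892] [-42.838  -1.115] [-55.566 -18.943] ((-55.699764251708984, -18.966690063476562), (34.02185821533203, 21.863739013671875), 82.41375732421875)
rim 3980 [ -0.654 -60.841] [151.417  61.796] 60.070406825227906
relay 0.82 [306.2 122.2] [485.03   32.958  60.   ] [-58.815 -19.269]
relay 0.8 [148.4 164.4] [382.24  -98.529  60.   ] [-196.723 -113.269]
ledge_edge 0.8 [370.9 123.3] [536.506  71.502  60.   ] [1.944 1.796]
flap_foot 0.59 [393.4  64.6] [519.131 124.696  63.   ] [ 1.568 57.754]
```

View pics/w2.png

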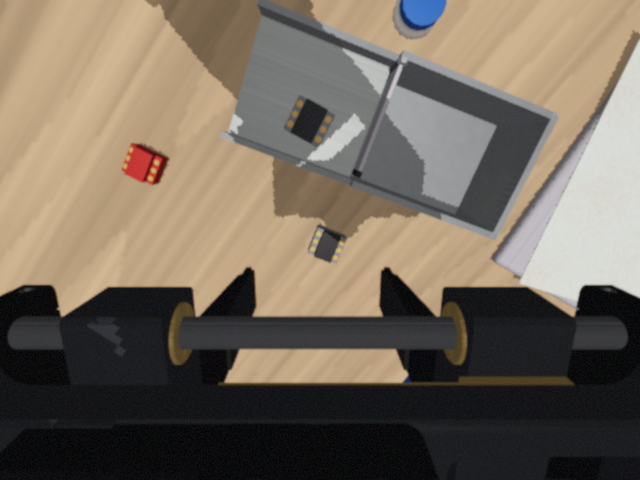

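The wrist view confirms the box frame: rim at x -0.7 to 151, y ±61. It also shows the relay at pixel (309,120), which is box (-55.6, -19.0) with yaw about -0.14. Red is at (145,163) and the spare at (326,244).

I'll straddle the relay with the fingers almost in line along box x, tool y turned 0.2 rad, gap 70. Next I align and descend.

Call:
{"method": "step_arm", "body": {
  "increments": [
    {"slide": [0.05,-0.0024,0.04],"roll": 0.075},
    {"slide": [0.0994,-0.0048,0.08],"roll": 0.149},
    {"slide": [0.0994,-0.0048,0.12],"roll": 0.149},
    {"slide": [0.0994,-0.0048,0.13],"roll": 0.149},
    {"slide": [0.0994,-0.0048,0.13],"roll": 0.149}
  ],
  "fingers": 0.737
}}

```text
t: 3.62
eef_pos: [489.2, 38.9, 124.9]
tcp_rot: [-3.141, -0.0, 2.081]
ft_force: [0.2, -0.1, 0.0]
opening: 0.737
grip_force: 0.0
```

```bash
python3 look.py side s2
```

```text
3.625 [489.242  38.852 124.915] [-3.141 -0.     2.081] 0.7372286082014727
74 203 [-75.315 -36.988] [-35.58    1.515] [-54.761 -12.483] ((-55.42580795288086, -18.354814529418945), (37.2703857421875, 36.56812286376953), 84.18734741210938)
83 250 [-67.981 -37.553] [-42.757   0.027] [-55.123 -17.224] ((-55.148643493652344, -19.05426788330078), (36.86522674560547, 21.54438591003418), 82.79165649414062)
rim 1369 [ -0.509 -63.689] [150.975  63.124] 262.1565689474809
relay 0.94 [418.7 215.9] [362.156 -33.44   60.   ] [-196.062  -45.155]
relay 0.93 [428.9 314.7] [333.969 172.366  60.   ] [-160.327  159.475]
relay 0.8 [327.2 230.6] [490.626  31.139  60.   ] [-54.038 -22.703]
ledge_edge 0.73 [290.8 240.8] [537.101  65.478  60.   ] [ 0.679 -4.124]
```

View pics/s2.png

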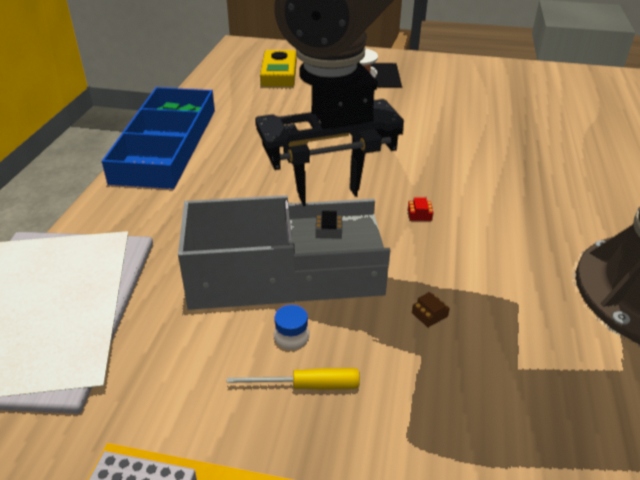

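The side view shows the tips at (302,202) and (355,192), straddling the relay at (329,222) on its ledge. Next is the descent.

Call:
{"method": "step_arm", "body": {
  "increments": [
    {"slide": [0,0,0.02],"roll": 0},
    {"slide": [0,0,0.04],"roll": 0},
    {"slide": [0,0,0.052],"roll": 0},
    {"slide": [0,0,0.058],"roll": 0},
    {"slide": [0,0,0.058],"roll": 0}
  ]
}}

```text
t: 4.45
eef_pos: [489.0, 38.8, 66.7]
tcp_rot: [3.142, -0.0, 2.081]
ft_force: [-0.4, -0.2, 0.4]
opening: 0.736
grip_force: 0.0
```

```bash
python3 look.py side s3; python3 -c "
import cv2;a=cv2.imread('pics/s3.png')[150:310,170:400];cv2.imwrite('pics/s3c.png',cv2.resize(a,None,fx=3,fy=3,interpolation=2))"
```

```text
4.45 [488.963  38.807  66.735] [ 3.142 -0.     2.081] 0.7363241212294951
74 274 [-95.588 -38.839] [-10.704   5.095] [-55.659 -11.502] ((-52.611331939697266, -18.865320205688477), (84.48976135253906, 42.06788635253906), 4.813936233520508)
83 326 [-96.908 -38.996] [-9.516  6.093] [-55.706 -15.445] ((-52.391754150390625, -18.243539810180664), (85.95899963378906, 37.939178466796875), 9.72033405303955)
rim 1350 [-97.984 -64.026] [151.336  64.029] 224.71167056219477
relay 0.9 [329.1 230.4] [487.993  30.087  60.   ] [-56.866 -22.905]
relay 0.73 [417.4 218.3] [363.609 -26.909  60.   ] [-192.692  -39.375]
relay 0.65 [292.5 334.5] [492.327 239.775  60.   ] [ 11.03  175.534]
ledge_edge 0.61 [292.3 239.5] [535.703  62.126  60.   ] [-1.672 -6.892]
```

View pics/s3c.png

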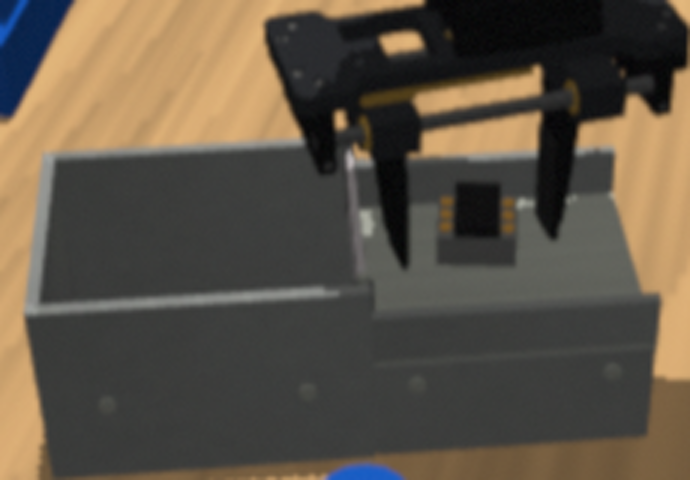

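Relay at crop (477,225) between tips (404,265) and (550,235), flap still shut. Next I push along box x, which is tool (-0.2, 0.98).

Call:
{"method": "step_arm", "body": {
  "increments": [
    {"slide": [-0.0016,0.0078,0],"roll": 0},
    {"slide": [-0.0032,0.0157,0],"roll": 0},
    {"slide": [-0.0048,0.0235,0],"roll": 0},
    {"slide": [-0.0064,0.0314,0],"roll": 0},
    {"slide": [-0.008,0.0392,0],"roll": 0}
  ]
}}

```text
t: 5.28
eef_pos: [527.2, 51.2, 66.5]
tcp_rot: [-3.141, -0.0, 2.081]
ft_force: [-3.2, 0.1, 1.4]
opening: 0.738
grip_force: 1.3
```

```bash
python3 look.py side s4; python3 -c "
import cv2;a=cv2.imread('pics/s4.png')[150:310,170:400];cv2.imwrite('pics/s4c.png',cv2.resize(a,None,fx=3,fy=3,interpolation=2))"
```

```text
5.275 [527.185  51.213  66.489] [-3.141 -0.     2.081] 0.7376732031222397
74 240 [-55.067 -30.954] [-8.419  8.722] [-29.611  -6.318] ((-32.4781379699707, -12.446348190307617), (44.24779510498047, 38.00590515136719), 9.4393892288208)
83 302 [-56.798 -32.817] [-15.854   6.914] [-31.952 -11.849] ((-37.21974563598633, -14.361576080322266), (38.360206604003906, 35.96793746948242), 13.511430740356445)
rim 1287 [-57.836 -64.207] [151.005  62.973] 186.01895010016688
relay 0.74 [416.7 215.6] [365.178 -33.576  60.   ] [-193.224  -46.203]
relay 0.55 [428.2 313.3] [334.978 170.104  60.   ] [-160.054  157.014]
ledge_edge 0.56 [290.2 241.2] [537.724  66.547  60.   ] [ 1.598 -3.295]
```

View pics/s4c.png

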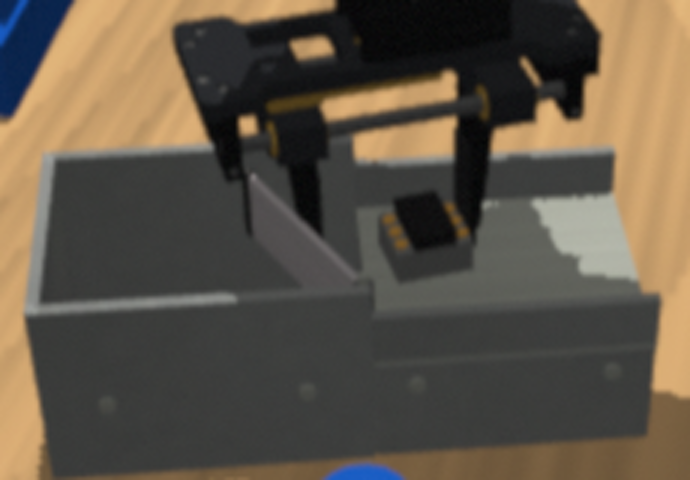

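The flap is held open about 0.6 rad. The relay, at crop (425,230), has turned flush to the finger but drifted some 7 mm towards +y. I'll back off 5 mm, shift 8 mm in +y to recentre the finger behind it, then push on.

Call:
{"method": "step_arm", "body": {
  "increments": [
    {"slide": [0.001,-0.0049,0],"roll": 0},
    {"slide": [0.0088,-0.0033,0],"roll": 0},
    {"slide": [0.0078,0.0016,0],"roll": 0},
    {"slide": [0.0062,0.0094,0],"roll": 0},
    {"slide": [0.0062,0.0094,0],"roll": 0}
  ]
}}

```text
t: 6.1
eef_pos: [533.0, 61.2, 66.6]
tcp_rot: [3.141, 0.0, 2.081]
ft_force: [-1.1, -1.4, 0.2]
opening: 0.737
grip_force: 1.0
```

```bash
python3 look.py side s5; python3 -c "
import cv2;a=cv2.imread('pics/s5.png')[150:310,170:400];cv2.imwrite('pics/s5c.png',cv2.resize(a,None,fx=3,fy=3,interpolation=2))"
```

```text
6.1 [532.966  61.218  66.59 ] [3.141 0.    2.081] 0.7371342892775244
74 158 [-46.978 -33.502] [-8.202  6.344] [-28.539  -5.069] ((-22.872371673583984, -10.433906555175781), (38.08708953857422, 33.90733337402344), 25.656686782836914)
83 288 [-48.503 -32.373] [-8.355  6.361] [-22.5   -11.046] ((-25.354690551757812, -16.571033477783203), (38.29975128173828, 38.266151428222656), 16.157718658447266)
rim 1263 [-49.63  -63.476] [151.111  63.021] 181.26860624855937
relay 0.89 [428.8 313.8] [334.19  170.822  60.   ] [-160.586  157.938]
relay 0.81 [304.2 234.9] [521.332  48.119  60.   ] [-19.622 -15.865]
relay 0.75 [419.8 214.9] [360.717 -36.36   60.   ] [-198.32   -47.499]
ledge_edge 0.9 [290.5 242.7] [536.489  69.779  60.   ] [1.404 0.16 ]
```

View pics/s5c.png

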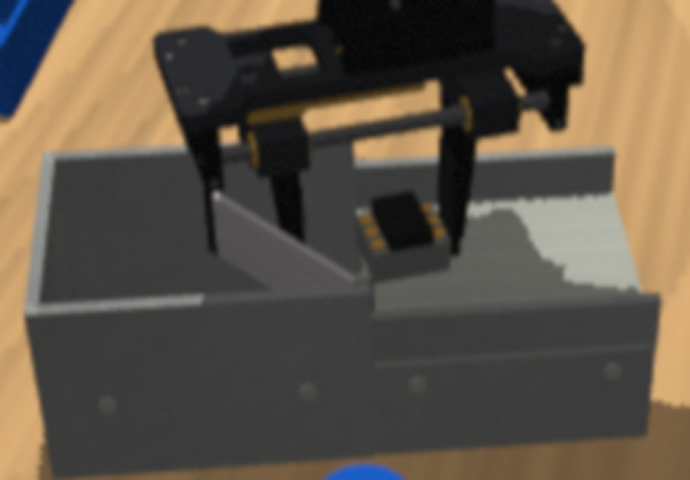

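The relay, at crop (403,232), is flush and centred near box (-22,-13), with the flap about 0.8 rad open. I'll push 40 mm further, over the edge.

Call:
{"method": "step_arm", "body": {
  "increments": [
    {"slide": [-0.0016,0.0078,0],"roll": 0},
    {"slide": [-0.0032,0.0157,0],"roll": 0},
    {"slide": [-0.0048,0.0235,0],"roll": 0},
    {"slide": [-0.0064,0.0314,0],"roll": 0},
    {"slide": [-0.008,0.0392,0],"roll": 0}
  ]
}}

```text
t: 6.92
eef_pos: [571.0, 73.4, 66.6]
tcp_rot: [3.141, 0.0, 2.081]
ft_force: [-1.3, -1.8, -0.3]
opening: 0.738
grip_force: 0.8
```

```bash
python3 look.py scene s6; python3 look.py side s6b >/dev/null; python3 -c "
import cv2,numpy as np
f=lambda n,r,c:cv2.resize(cv2.imread(n)[r:r+160,c:c+200],None,fx=2,fy=2,interpolation=2)
cv2.imwrite('pics/s6c.png',np.hstack([f('pics/s6.png',210,250),f('pics/s6b.png',160,180)]))"
```

```text
6.925 [570.993  73.388  66.629] [3.141 0.    2.081] 0.7380183527479951
rim 1355 [ -5.754 -61.083] [151.376  62.368] 375.1113197024007
relay 0.68 [219.6 240.3] [ 440.707 -104.82    60.   ] [-142.939 -137.042]
relay 0.57 [335.9 297.7] [585.028  64.369  60.   ] [ 45.999 -19.755]
ledge_edge 0.95 [335. 270.] [526.842  69.083  60.   ] [-7.998  2.431]
```

View pics/s6c.png

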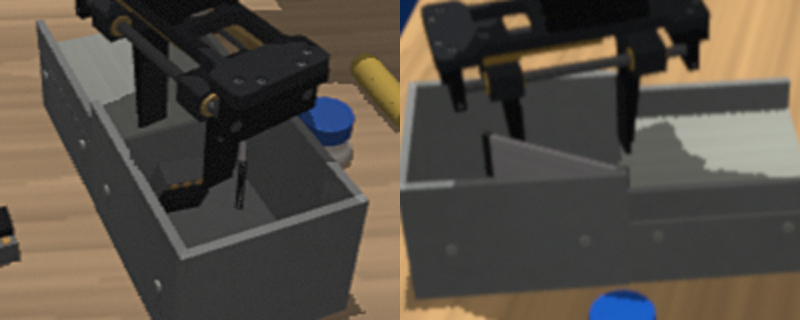

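The relay, at left crop (182,187), has dropped into the bin, and finger A still holds the flap open. I'll withdraw straight up.

Call:
{"method": "step_arm", "body": {
  "increments": [
    {"slide": [0,0,-0.03],"roll": 0},
    {"slide": [0,0,-0.07],"roll": 0},
    {"slide": [0,0,-0.12],"roll": 0},
    {"slide": [0,0,-0.15],"roll": 0},
    {"slide": [0,0,-0.15],"roll": 0}
  ]
}}

```text
t: 7.95
eef_pos: [570.8, 73.3, 218.8]
tcp_rot: [3.138, 0.002, 2.081]
ft_force: [0.0, -0.1, -1.0]
opening: 0.734
grip_force: 0.0
```

Call:
{"method": "step_arm", "body": {
  "increments": [
    {"slide": [-0.05,0,0],"roll": 0},
    {"slide": [-0.1,0,0],"roll": 0},
    {"slide": [-0.12,0,0],"roll": 0},
    {"slide": [-0.12,0,0],"roll": 0},
    {"slide": [-0.12,0,0],"roll": 0}
  ]
}}

```text
t: 8.57
eef_pos: [628.1, -30.4, 216.2]
tcp_rot: [-3.141, -0.001, 2.081]
ft_force: [-0.0, 0.0, -0.6]
opening: 0.735
grip_force: 0.0
```

```bash
python3 - <<'E'
from h import *
np.set_printoptions(precision=1,suppress=True)
a=shot("wrist");P,C=cloud(a);Y=.309;R=np.array([[np.cos(Y),np.sin(Y)],[-np.sin(Y),np.cos(Y)]])
B=(P[:,:2]-[535.2,69.2])@R.T;z=P[:,2]
m=(B[:,0]>8)&(B[:,0]<138)&(abs(B[:,1])<48)
r=m&(z>14)&(z<62);print("relay",r.sum(),B[r].min(0),B[r].max(0),z[r].max() if r.any() else 0)
f=(abs(z-99)<4)&(abs(B[:,1])<48)&(B[:,0]<135)&(B[:,0]>-20);print("flap",f.sum(),B[f].min(0),B[f].max(0))
print(state()["eef_pos"])
cv2.imwrite("pics/end.png",a["color"][:,:,::-1])
E
```

```text
relay 1520 [ 31.3 -27.7] [71.   8.3] 32.597279818850154
flap 782 [  1.4 -47.9] [ 6.2 45.2]
[628.2 -30.3 216.4]
```

View pics/end.png

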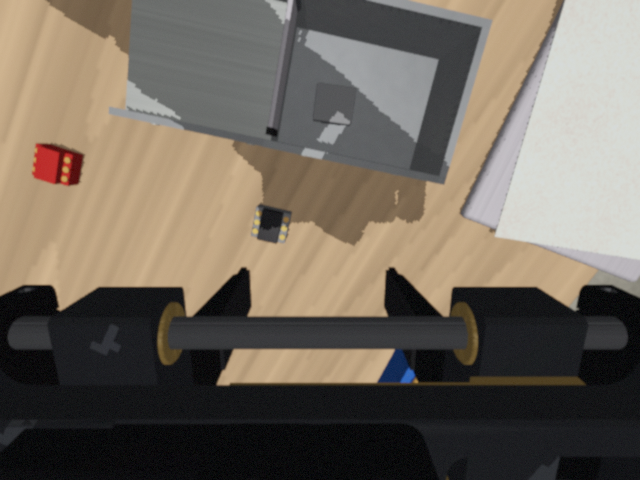

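The relay, at pixel (335,103), lies upside down on the bin floor at box x 31–71, top at z 33. The flap is shut at pixel (284,65), box x 1–6, the spare hasn't moved, and the arm is clear.

```bash
python3 -c "
from cell import env
print(env.job_done())"
```

```text
the job is handed in; nothing more can be done
None
```

The failed relay is in the bin, the flap is shut and the job is handed in; the arm is clear and nothing on the bench was touched (no verdict was returned).

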